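# Log a failed drive on the reader plate and drop it in the reject crate

### The job

Pull the failed drive cartridge (red end) out of the docking station, lay it flat on the blue reader plate with either face up, push it snug and square against all the brass stops, and let go of it for about a second so that it can be logged. Then pick it up again and drop it into the orange reject crate. Leave the good drive (green end) in its slot, and do not knock over or shift the motors and the bit case.

Things in the scene. Friction and masses are not known exactly. Their poses are not given: they have to be found in the camera images.
- failed_drive: failed drive cartridge: aluminium block 18 x 62 x 110 mm with a red end band, about 0.2 kg. Origin: centre of the plain end, which points down at the start; own z along the 110 mm length to the red end, y across the 62 mm width, x through the thickness. Starts upright in either dock slot, 75 mm standing out; its top is 135 mm above the table
- failed_drive_mid (a point): the middle of the failed drive's body, 55 mm from its origin along its own z; axes as the drive's
- good_drive: the good drive: same block with a green end and green-striped labels, upright in the other slot. Same origin and axes
- good_drive_mid (a point): the middle of the good drive's body, 55 mm above its origin
- dock: black twin docking station, fixed, 150 (x) x 90 (y) x 60 (z) mm. Origin: centre of its underside, on the table. Two slots at x = -40 and +40 mm in its frame, each 21 (x) x 65 (y) mm, 35 mm deep, open upwards; the drives' thickness lies along the dock's x
- reader_plate: blue plate, fixed, 180 (x) x 220 (y) mm, top 6 mm above the table. Origin: centre of underside. Brass stops, 12 mm above its top: two blocks with faces at plate x = +70 mm, at y = +66..+90 and y = -20..+4 mm (16 mm thick; a finger fits in the gap); end block with face at y = +90 mm, at x = +22..+56 mm. A snug drive has its length along plate y
- register_spot (a point): point on the plate's top surface under the middle of a drive that lies snug against all stops: plate frame (39, 35, 6) mm; axes as the plate's. A grey rectangle is painted there
- reject_crate: orange open reject crate, fixed, outside 220 (x) x 160 (y) x 85 (z) mm, walls 5 mm, with a black rubber mat: inner floor 8 mm above the table. Origin: centre of its underside. The plate lies between dock and crate; either may be on the left
- motor_big: steel spindle motor, upright cylinder 72 mm in diameter, 64 mm tall with its shaft, bystander. Origin: centre of underside
- motor_small: smaller steel spindle motor, 52 mm in diameter, 62 mm tall, bystander. Origin: centre of underside
- bit_case: yellow bit case 70 x 120 x 20 mm, bystander. Origin: centre of underside
Not all that is in view belongs to the job. Leave any purple look-alike of the failed_drive alone.

How it is judged:
By the outcome, as a careful person would: the job done as asked, in the order asked, and still so for the second after the job is handed in, with the robot touching nothing.
It also fails if it takes over 72 s, if anything falls off the work surface, if the arm or the gripper's body presses on something with over 40 N, if the wrist force passes 120 N, or if a joint passes its speed limit or range.

### The arm

A 7-joint arm with a two-finger parallel gripper is mounted at the origin on the work surface. World frame = base frame: x ahead of the robot, y to its left, z up, the work surface at z = 0. Lengths are in m, angles in rad, forces in N, time in s.
With the tool pointing down it reaches from about 0.425 to 0.875 m from the base axis. Payload 4.7 kg.
Tool frame: the origin (TCP) lies midway between the tips of the shut fingers; the grasp point (between the pads) lies hold_point_z behind it (hold_point_z is the distance from the TCP to the grasp point, in m); z points along the fingers, y is the line along which they close (so a half turn about z gives the same grasp; the last joint's range is limited). The gripper opens to 87 mm and grips with 3 to 60 N. Pads are 19 mm wide; open, the fingers measure 117 mm over their backs; the gripper's body (75 mm by 190 mm) begins 51 mm behind the grasp point.
Start: joints at [1.328, 0.321, -0.07, 1.45, 0.023, 1.371, -0.057], TCP at [0.165, -0.629, 0.223] pointing down, gripper open.
Joint ranges: [-2.86, 2.86], [-0.3, 2.09], [-1.38, 1.24], [0.06, 2.45], [-1.56, 4.7], [0.09, 2.05], [-2.69, 2.69]. Speed limits (rad/s): [2.57, 2.57, 3.14, 3.14, 3.14, 3.14, 3.14].

### API

Orientations are given as [roll, pitch, yaw] about the fixed x, y, z axes, in that order (R = Rz(yaw) Ry(pitch) Rx(roll)).
In Python, from plant import * gives the robot as it stands.
- The arm moves only by the shell command python3 -m handwheel 'ROWS' [FORCE]. ROWS is JSON, a list of rows, each an object with "xyz": the shift along the tool's x, y, z in mm, a list of three; "delta_rot": the turn, a rotation vector about the tool's x, y, z in rad, a list of three; "gripper": the gripper command: -1 is fully open, 1 is shut, values between are in proportion. In form: [{"xyz": [x, y, z], "delta_rot": [rx, ry, rz], "gripper": gripper}, ...]. A call has 1 to 5 rows; each row shifts and turns the commanded pose from where the row before left it, along the tool's axes as they then stand; what a row does not reach is not made up. A row lasts 1/12 s, in which the tool goes at most 41.7 mm and 7.16 degrees, less where a joint would pass 70% of its speed; a pose out of reach is approached as far as the arm can. A call is refused whole if a number of a shift passes 41.7 or a number of a turn 0.125, either way. A call with a gripper value outside its range is refused whole. The fingers move at their own pace and stop on an object; FORCE is the grip in N (left out, the last holds). Time passes only in rows, so rows that do not move let the fingers close. It gives the time, the measured TCP pose, the force, the opening and the grip force at its end, in the units of the state.
- get_state(): the state, without advancing time (a new reading comes with each control period).
- capture(name): name is "scene" or "top" or "wrist"; returns (picture, depth): 420x560x3 uint8, red, green, blue; 420x560 float32, m along the optical axis (not along the pixel's ray), 0 where there is no reading.
- get_calibration(name): a dict with "fx", "fy", "cx", "cy" (pixels), "k1" (the pictures are not rectified: a ray, as slopes to the right and down, at radius r is drawn at 1 + k1 r^2 times it, then the intrinsics apply), "R" (3x3) and "t" (3): a world point X has camera coordinates R X + t; the wrist camera has in their place "mount" (4x4, takes a point from camera to tool coordinates, whose origin is the TCP and whose axes are the flange's). Camera axes: x right, y down, z forward; pixel columns grow to the right and rows downward; lengths in m; the calibration is good to about 2 mm. A picture is of the moment at which its call begins: read the wrist's pose just before it. get_calibration takes no time and is no camera call.
- close_job(): hands the job in; it is judged then, once.
The state is a dict: "time_s": time; "joint_positions": joint angles; "joint_vel": joint speeds; "effort": joint torques, N m; "position": TCP position; "tcp_rot": TCP orientation; "ft_force": force on the tool from outside, world axes, zero at the start; "torque": the same for the moment, N m; "grip_width": finger opening in m; "finger_force": force on a finger pad.
Only numpy, scipy, OpenCV 4.12 (cv2) and the standard library are available. Lean on these libraries where they do the work, as an engineer would, in place of code of your own. Each camera call takes 0.05 s, during which the arm holds its last target. There are 200 camera calls.

## Working session

There is one attempt and no reset: what is moved stays moved. The work goes in short steps, Python scripts to look and compute and a shell command to move; the robot and the scene stay as the last step left them, time stands still between calls to the robot, and variables do not carry over. Pictures are saved under pics/ and viewed, at most 10 in all, crops included, and the job is handed in when it is done.

```bash
ls; mkdir -p pics; python3 - <<'E'
from plant import *
import cv2,numpy as np
s=get_state();print(s)
for n in("scene","top"):
    p,d=capture(n);cv2.imwrite(f"pics/{n}.png",p[:,:,::-1]);np.savez(f"{n}.npz",p=p,d=d)
    print(get_calibration(n))
print(get_calibration("wrist"))
try: print(hold_point_z)
except Exception as e: print(e)
E
```

```text
pics
{'time_s': 0.0, 'joint_positions': array([ 1.32813804,  0.32183762, -0.07006996,  1.45166847,  0.0226069 ,
        1.37076861, -0.05688572]), 'joint_vel': array([-3.39829393e-06, -5.38759560e-04, -1.25633799e-03, -5.96658503e-04,
       -5.04563798e-05,  8.67377690e-04,  1.78590709e-03]), 'effort': array([ 7.24035181e-05, -4.91292071e+01, -4.03772732e-01, -3.12525809e+01,
       -6.40113931e-02,  4.37561644e-02,  1.41143446e-04]), 'position': array([ 0.16486853, -0.62818378,  0.22145516]), 'tcp_rot': array([-3.13970041e+00,  1.07736021e-04,  2.56790459e-01]), 'ft_force': array([ 1.15900868, -0.95752501,  0.28867299]), 'torque': array([-0.01007921,  0.00453063,  0.0548496 ]), 'finger_force': 0.0, 'grip_width': 0.08706172168593021}
{'fx': 401.6807402579925, 'fy': 401.6807402579925, 'cx': 282.4313712384901, 'cy': 213.5239811831297, 'k1': -0.025225665777502244, 'R': array([[-0.52157512,  0.85311355, -0.01251648],
       [ 0.62851813,  0.37425883, -0.6818323 ],
       [-0.57699597, -0.3634936 , -0.73140143]]), 't': array([ 0.32763323, -0.33256381,  1.33551484])}
{'fx': 501.9156475746097, 'fy': 501.9156475746097, 'cx': 278.4506086317744, 'cy': 217.71003463064196, 'k1': -0.13351733181723452, 'R': array([[ 0.01637223, -0.99972451,  0.0168183 ],
       [-0.99058996, -0.01850394, -0.13560655],
       [ 0.1358804 , -0.01443986, -0.99062001]]), 't': array([-0.02175668,  0.59423904,  1.04897224])}
{'fx': 303.58196093347203, 'fy': 303.58196093347203, 'cx': 278.0665350863409, 'cy': 211.08753337641923, 'k1': -0.04299702149616353, 'mount': array([[-5.35226548e-04, -9.70335153e-01, -2.41763115e-01,
         6.44681168e-02],
       [ 9.99999786e-01, -6.10620346e-04,  2.36925945e-04,
        -5.59144302e-05],
       [-3.77523051e-04, -2.41762937e-01,  9.70335272e-01,
        -1.61939550e-01],
       [ 0.00000000e+00,  0.00000000e+00,  0.00000000e+00,
         1.00000000e+00]])}
0.0187
```

View pics/top.png

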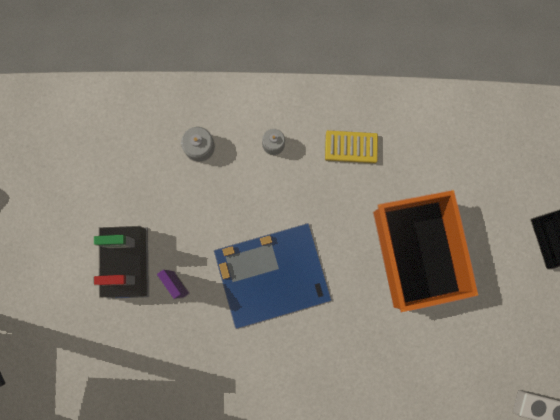

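View pics/scene.png

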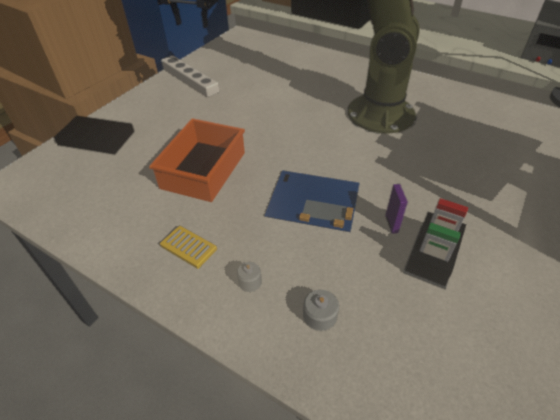

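Top view: dock at left with red drive at (110,280), green at (108,240). A purple upright block stands at (172,284). The plate is centred at (272,276), with stops at (228,251), (266,240) and (224,270). The crate is at (428,250), motors at (198,143) and (273,141), and the bit case at (352,147). The scene view confirms the purple block is upright beside the dock.

```bash
cat > h.py <<'E'
import numpy as np,cv2
from plant import *
from scipy.spatial.transform import Rotation as Ro
def cam(n,s=None):
    c=get_calibration(n)
    if n=="wrist":
        M=np.array(c["mount"]);T=np.eye(4);T[:3,:3]=Ro.from_euler('xyz',s["tcp_rot"]).as_matrix();T[:3,3]=s["position"]
        W=T@M;return c,W[:3,:3],W[:3,3]
    R=np.array(c["R"]);return c,R.T,-R.T@np.array(c["t"])
def dirs(c,uv):
    K=np.array([[c["fx"],0,c["cx"]],[0,c["fy"],c["cy"]],[0,0,1]])
    q=cv2.undistortPoints(np.float64(uv).reshape(-1,1,2),K,np.array([c["k1"],0,0,0,0.]))[:,0]
    return np.c_[q,np.ones(len(q))]
def onplane(C,uv,z):
    c,R,o=C;d=dirs(c,uv)@R.T;return o+d*((z-o[2])/d[:,2])[:,None]
def bydepth(C,uv,dep):
    c,R,o=C;return o+(dirs(c,uv)*np.asarray(dep)[:,None])@R.T
def blobs(p,lo,hi,mn=30):
    h=cv2.cvtColor(p,cv2.COLOR_RGB2HSV);m=cv2.inRange(h,lo,hi)
    n,l,st,_=cv2.connectedComponentsWithStats(m)
    return [l==i for i in range(1,n) if st[i,4]>=mn]
def pix(m): y,x=np.nonzero(m);return np.c_[x,y].astype(float)
COL=dict(red=((0,140,60),(6,255,255)),green=((45,110,50),(80,255,255)),purple=((125,70,30),(155,255,255)),blue=((100,110,50),(120,255,255)),brass=((12,110,80),(20,255,255)),orange=((6,180,90),(12,255,255)))
E
python3 - <<'E'
from h import *
np.set_printoptions(precision=3,suppress=True)
f=np.load("top.npz");p,d=f["p"],f["d"];C=cam("top")
for n,(lo,hi) in COL.items():
    for m in blobs(p,lo,hi):
        uv=pix(m);dd=d[m];P=bydepth(C,uv[dd>0],dd[dd>0])
        zt=np.percentile(P[:,2],95)
        T=P[P[:,2]>zt-.012]
        r=cv2.minAreaRect((T[:,:2]*1000).astype(np.float32))
        print(n,len(uv),uv.mean(0),"ztop",zt,"rect mm",np.round(r[0],1),np.round(r[1],1),round(r[2],1))
m=max(blobs(p,*COL["blue"]),key=lambda a:a.sum())
P=onplane(C,pix(m),.006);r=cv2.minAreaRect((P[:,:2]*1000).astype(np.float32));print("plate",r)
# dock: dark low pixels
P=bydepth(C,pix(d>0),d[d>0]);k=(abs(P[:,2]-.06)<.006)&(P[:,1]>.1)&(P[:,0]>.3)&(P[:,0]<.75)
r=cv2.minAreaRect((P[k][:,:2]*1000).astype(np.float32));print("dock",k.sum(),r)
E
```

```text
red 280 [109.161 279.368] ztop 0.13743902802970276 rect mm [452.4 323.2] [17.8 61.7] 1.8
green 237 [108.916 239.308] ztop 0.1373746782763543 rect mm [532. 328.] [17.3 58.8] 3.9
purple 324 [169.41  283.278] ztop 0.11265028693651671 rect mm [446.9 208.2] [61.8 18.3] 37.0
blue 5407 [281.521 280.862] ztop 0.009028013371121002 rect mm [470.8  -0. ] [174.8 215.1] 17.1
blue 163 [248.166 244.982] ztop 0.009133752022262919 rect mm [535.9  57.3] [16.7 55.8] 16.3
blue 79 [219.772 256.215] ztop 0.009267841591455238 rect mm [511.6 116.6] [26.8 15.8] 19.6
brass 3576 [430.246 253.359] ztop 0.08634464027765243 rect mm [ 526.2 -326.6] [230.7 173.5] 11.9
brass 70 [265.543 240.014] ztop 0.020812121091519805 rect mm [547.6  15.8] [14.4 22.4] 17.8
brass 70 [228.    250.657] ztop 0.020941880372476507 rect mm [522.5  98.3] [14.4 22.2] 15.5
brass 107 [224.065 270.327] ztop 0.020523511822230445 rect mm [479.4 105.5] [33.4 15.2] 19.2
orange 2479 [426.699 249.679] ztop 0.08593786670981929 rect mm [ 526.4 -325.5] [226.8 171.1] 12.1
plate ((470.8032531738281, 0.1082611083984375), (174.69866943359375, 215.0520477294922), 17.173419952392578)
dock 2218 ((582.61376953125, 275.9278564453125), (195.62945556640625, 341.0399475097656), 87.88656616210938)
```

```bash
python3 -m handwheel '[{"xyz":[30,-20,0],"delta_rot":[0,0,0.04],"gripper":-1},{"xyz":[30,-20,0],"delta_rot":[0,0,0.04],"gripper":-1},{"xyz":[30,-22,0],"delta_rot":[0,0,0.04],"gripper":-1},{"xyz":[30,-24,0],"delta_rot":[0,0,0.04],"gripper":-1},{"xyz":[30,-26,0],"delta_rot":[0,0,0.04],"gripper":-1}]' 30
python3 -m handwheel '[{"xyz":[30,-28,0],"delta_rot":[0,0,0],"gripper":-1},{"xyz":[30,-28,0],"delta_rot":[0,0,0],"gripper":-1},{"xyz":[30,-28,0],"delta_rot":[0,0,0],"gripper":-1},{"xyz":[25,-32,0],"delta_rot":[0,0,0],"gripper":-1},{"xyz":[20,-36,0],"delta_rot":[0,0,0],"gripper":-1}]'
python3 -m handwheel '[{"xyz":[10,-40,0],"delta_rot":[0,0,0],"gripper":-1},{"xyz":[5,-40,0],"delta_rot":[0,0,0],"gripper":-1},{"xyz":[0,-41,0],"delta_rot":[0,0,0],"gripper":-1},{"xyz":[0,-41,0],"delta_rot":[0,0,0],"gripper":-1},{"xyz":[0,-41,0],"delta_rot":[0,0,0],"gripper":-1}]'
python3 -c "
from plant import *
s=get_state();print(s['joint_positions'],s['position'],s['tcp_rot'])"
```

```text
time_s: 0.52
position: [0.2939, -0.4908, 0.2221]
tcp_rot: [-3.141, 0.001, 0.054]
ft_force: [1.0, -0.0, 0.3]
grip_width: 0.087
finger_force: 0.0
time_s: 0.93
position: [0.421, -0.3311, 0.2221]
tcp_rot: [-3.141, -0.0, 0.057]
ft_force: [0.9, 0.0, 0.2]
grip_width: 0.0871
finger_force: 0.0
time_s: 1.35
position: [0.4224, -0.1271, 0.222]
tcp_rot: [3.142, 0.001, 0.057]
ft_force: [1.3, 0.0, -0.1]
grip_width: 0.0869
finger_force: 0.0
[ 0.75765209 -0.11920362 -0.48198727  1.9206464  -0.05654152  1.32781165
 -1.22157651] [ 0.42236903 -0.12712416  0.22204686] [3.14158404e+00 8.07579781e-04 5.69764132e-02]
```

```bash
python3 -m handwheel '[{"xyz":[20,-36,0],"delta_rot":[0,0,0],"gripper":-1},{"xyz":[20,-36,0],"delta_rot":[0,0,0],"gripper":-1},{"xyz":[12,-39,0],"delta_rot":[0,0,0],"gripper":-1},{"xyz":[0,-41,0],"delta_rot":[0,0,0],"gripper":-1},{"xyz":[0,-41,0],"delta_rot":[0,0,0],"gripper":-1}]'
python3 -m handwheel '[{"xyz":[0,-41,0],"delta_rot":[0,0,0],"gripper":-1},{"xyz":[0,-41,0],"delta_rot":[0,0.1,0],"gripper":-1},{"xyz":[0,-41,0],"delta_rot":[0,0.1,0],"gripper":-1},{"xyz":[0,-41,0],"delta_rot":[0,0.1,0],"gripper":-1},{"xyz":[0,-41,0],"delta_rot":[0,0.1,0],"gripper":-1}]'
python3 -m handwheel '[{"xyz":[0,-25,0],"delta_rot":[0,0.1,0],"gripper":-1},{"xyz":[0,0,0],"delta_rot":[0,0.1,0],"gripper":-1},{"xyz":[0,0,0],"delta_rot":[0,0.1,0],"gripper":-1},{"xyz":[0,0,0],"delta_rot":[0,0.1,0],"gripper":-1},{"xyz":[0,0,0],"delta_rot":[0,0.1,0],"gripper":-1}]'
python3 - <<'E'
from h import *
s=get_state();print(s['joint_positions'],s['position'],s['tcp_rot'])
p,d=capture("wrist");cv2.imwrite("pics/w1.png",p[:,:,::-1])
C=cam("wrist",s)
for m in blobs(p,*COL["red"]):
    P=bydepth(C,pix(m),d[m]);k=d[m]>0;P=P[k];print(len(P),P.min(0),P.max(0),np.median(P,0))
    T=P[P[:,2]>.130]
    if len(T)>5: print(cv2.minAreaRect((T[:,:2]*1000).astype(np.float32)))
E
```

```text
time_s: 1.77
position: [0.4637, 0.0684, 0.2223]
tcp_rot: [-3.141, 0.0, 0.057]
ft_force: [1.1, 0.3, -0.3]
grip_width: 0.0868
finger_force: 0.0
time_s: 2.18
position: [0.452, 0.273, 0.2228]
tcp_rot: [-3.141, -0.406, 0.056]
ft_force: [1.3, 0.1, -0.5]
grip_width: 0.0869
finger_force: 0.0
time_s: 2.6
position: [0.4803, 0.3067, 0.2267]
tcp_rot: [3.11, -0.775, 0.126]
ft_force: [0.3, 1.0, 0.6]
grip_width: 0.0871
finger_force: 0.0
[ 0.0135919  -0.30166038 -0.85179418  2.20342602  0.52673644  0.63215477
 -2.68764191] [0.48033514 0.30674647 0.22674404] [ 3.11032971 -0.77484244  0.12647938]
168 [0.42434317 0.31022673 0.05848074] [0.47450076 0.36510437 0.31760121] [0.45763685 0.34104852 0.13442574]
((447.4979248046875, 327.08050537109375), (54.54289245605469, 21.58555030822754), 51.445457458496094)
```

View pics/w1.png

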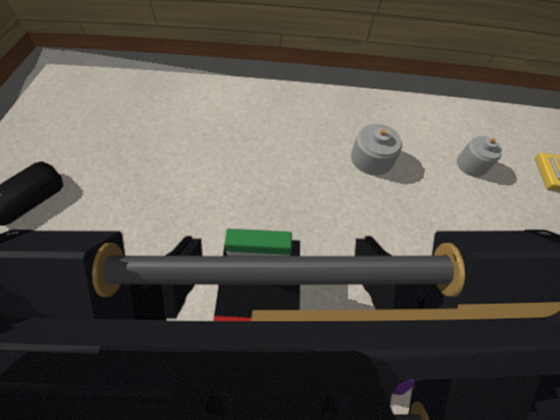

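The wrist view shows the gripper's own bar in front, the green end at (258,240) and red at (233,320). The j7 limit was reached, so I'll use the half-turned grasp.

```bash
python3 -m handwheel '[{"xyz":[0,0,0],"delta_rot":[0,-0.12,0],"gripper":-1},{"xyz":[0,0,0],"delta_rot":[0,-0.12,0],"gripper":-1},{"xyz":[0,0,0],"delta_rot":[0,-0.12,0],"gripper":-1},{"xyz":[0,0,0],"delta_rot":[0,-0.12,0],"gripper":-1},{"xyz":[0,0,0],"delta_rot":[0,-0.12,0],"gripper":-1}]'
python3 -m handwheel '[{"xyz":[0,0,0],"delta_rot":[0,-0.12,0],"gripper":-1},{"xyz":[0,0,0],"delta_rot":[0,-0.06,0],"gripper":-1},{"xyz":[0,0,0],"delta_rot":[0,0,-0.12],"gripper":-1},{"xyz":[0,0,0],"delta_rot":[0,0,-0.125],"gripper":-1},{"xyz":[0,0,0],"delta_rot":[0,0,-0.125],"gripper":-1}]'
for i in 1; do python3 -m handwheel '[{"xyz":[0,0,0],"delta_rot":[0,0,-0.125],"gripper":-1},{"xyz":[0,0,0],"delta_rot":[0,0,-0.125],"gripper":-1},{"xyz":[0,0,0],"delta_rot":[0,0,-0.125],"gripper":-1},{"xyz":[0,0,0],"delta_rot":[0,0,-0.125],"gripper":-1},{"xyz":[0,0,0],"delta_rot":[0,0,-0.125],"gripper":-1}]'; done
python3 -m handwheel '[{"xyz":[0,0,0],"delta_rot":[0,0,-0.125],"gripper":-1},{"xyz":[0,0,0],"delta_rot":[0,0,-0.125],"gripper":-1},{"xyz":[0,0,0],"delta_rot":[0,0,-0.125],"gripper":-1},{"xyz":[0,0,0],"delta_rot":[0,0,-0.125],"gripper":-1},{"xyz":[0,0,0],"delta_rot":[0,0,-0.125],"gripper":-1}]'
python3 -m handwheel '[{"xyz":[0,0,0],"delta_rot":[0,0,-0.125],"gripper":-1},{"xyz":[0,0,0],"delta_rot":[0,0,-0.125],"gripper":-1},{"xyz":[0,0,0],"delta_rot":[0,0,-0.125],"gripper":-1},{"xyz":[0,0,0],"delta_rot":[0,0,-0.125],"gripper":-1},{"xyz":[0,0,0],"delta_rot":[0,0,-0.125],"gripper":-1}]'
python3 -m handwheel '[{"xyz":[0,0,0],"delta_rot":[0,0,-0.125],"gripper":-1},{"xyz":[0,0,0],"delta_rot":[0,0,-0.125],"gripper":-1},{"xyz":[0,0,0],"delta_rot":[0,0,-0.125],"gripper":-1},{"xyz":[0,0,0],"delta_rot":[0,0,-0.125],"gripper":-1},{"xyz":[0,0,0],"delta_rot":[0,0,-0.125],"gripper":-1}]'
python3 -c "
from plant import *
s=get_state();print(s['joint_positions'],s['position'],s['tcp_rot'])"
```

```text
time_s: 3.07
position: [0.4881, 0.2977, 0.2303]
tcp_rot: [3.128, -0.171, 0.079]
ft_force: [0.1, 0.6, -0.1]
grip_width: 0.0869
finger_force: 0.0
time_s: 3.48
position: [0.4882, 0.2972, 0.2283]
tcp_rot: [3.131, 0.012, 0.451]
ft_force: [0.2, -0.1, 1.2]
grip_width: 0.0875
finger_force: 0.0
time_s: 3.9
position: [0.4879, 0.2972, 0.2288]
tcp_rot: [3.138, 0.016, 1.077]
ft_force: [0.2, -0.4, 0.8]
grip_width: 0.0874
finger_force: 0.0
time_s: 4.32
position: [0.4879, 0.2971, 0.2288]
tcp_rot: [-3.135, 0.015, 1.702]
ft_force: [0.1, 0.1, -0.6]
grip_width: 0.0871
finger_force: 0.0
time_s: 4.73
position: [0.488, 0.2971, 0.2288]
tcp_rot: [-3.128, 0.008, 2.327]
ft_force: [-0.1, 0.6, -0.2]
grip_width: 0.0871
finger_force: 0.0
time_s: 5.15
position: [0.488, 0.2971, 0.2288]
tcp_rot: [-3.126, -0.002, 2.952]
ft_force: [0.1, 0.3, -0.4]
grip_width: 0.0871
finger_force: 0.0
[ 0.24964711  0.29838838 -1.01527994  1.60549814  0.26477801  1.39573083
  0.58496836] [0.4879674  0.29705579 0.22882456] [-3.12563088e+00 -1.57104352e-03  2.95174405e+00]
```

```bash
python3 -m handwheel '[{"xyz":[17,13,0],"delta_rot":[-0.015,0,-0.125],"gripper":-1},{"xyz":[17,13,0],"delta_rot":[0,0,-0.12],"gripper":-1},{"xyz":[0,0,0],"delta_rot":[0,-0.11,0],"gripper":-1},{"xyz":[0,0,0],"delta_rot":[0,-0.11,0],"gripper":-1},{"xyz":[0,0,0],"delta_rot":[0,-0.11,0],"gripper":-1}]'
python3 -m handwheel '[{"xyz":[0,0,0],"delta_rot":[0,-0.11,0],"gripper":-1},{"xyz":[0,0,0],"delta_rot":[0,-0.11,0],"gripper":-1},{"xyz":[0,0,0],"delta_rot":[0,-0.11,0],"gripper":-1},{"xyz":[0,0,0],"delta_rot":[0,-0.11,0],"gripper":-1},{"xyz":[0,0,0],"delta_rot":[0,-0.08,0],"gripper":-1}]'
python3 - <<'E'
from h import *
s=get_state();print(s['joint_positions'],s['position'],s['tcp_rot'])
print(Ro.from_euler('xyz',s['tcp_rot']).as_matrix())
E
```

```text
time_s: 5.57
position: [0.458, 0.3285, 0.2284]
tcp_rot: [3.139, 0.33, -3.093]
ft_force: [-1.1, 1.2, 0.7]
grip_width: 0.0873
finger_force: 0.0
time_s: 5.98
position: [0.4585, 0.3249, 0.2288]
tcp_rot: [-3.136, 0.814, -3.095]
ft_force: [0.3, 0.1, -0.6]
grip_width: 0.0869
finger_force: 0.0
[-0.01403914 -0.29622993 -0.93633445  2.20157548  0.64068773  0.70603018
  0.21489051] [0.45854198 0.32486663 0.22879206] [-3.13583734  0.81402606 -3.09491816]
[[-0.68582911 -0.04247692  0.72652195]
 [-0.03203399  0.99908963  0.02817314]
 [-0.72705726 -0.00395144 -0.68656546]]
```

```bash
python3 -m handwheel '[{"xyz":[28,-0.3,24],"delta_rot":[0,0,0],"gripper":-1},{"xyz":[28,-0.3,24],"delta_rot":[0,0,0],"gripper":-1},{"xyz":[28,-0.3,24],"delta_rot":[0,0,0],"gripper":-1},{"xyz":[27,-0.3,24],"delta_rot":[0,0,0],"gripper":-1},{"xyz":[0,0,0],"delta_rot":[0,0,0],"gripper":-1}]'
python3 - <<'E'
from h import *
s=get_state();print(s['joint_positions'],s['position'],s['tcp_rot'])
print(Ro.from_euler('xyz',s['tcp_rot']).as_matrix())
p,d=capture("wrist");cv2.imwrite("pics/w2.png",p[:,:,::-1])
E
```

```text
time_s: 6.4
position: [0.4475, 0.3162, 0.0893]
tcp_rot: [-3.115, 0.776, -3.085]
ft_force: [-1.5, -2.3, -0.9]
grip_width: 0.0866
finger_force: 0.0
[ 0.20179744  0.1244305  -1.30356022  2.32350312  1.27233146  0.82086198
 -0.40811337] [0.44752752 0.31619147 0.08929066] [-3.11533939  0.77614883 -3.08547323]
[[-0.71249327 -0.03771034  0.70066488]
 [-0.04002674  0.99911312  0.0130706 ]
 [-0.70053636 -0.01873261 -0.71337079]]
```

View pics/w2.png

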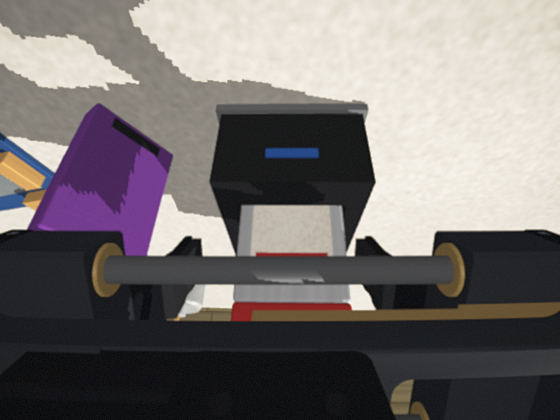

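The wrist view shows the dock's front at (292,150), with the drive body at columns 237–350 between the fingers (200 and 360). The purple block is at (110,180), clear of the fingers. The drive sits a few mm to +y of the gripper centre.

```bash
python3 -m handwheel '[{"xyz":[0,3.5,4],"delta_rot":[0,0,0],"gripper":-1},{"xyz":[0,3.5,4],"delta_rot":[0.02,0,0],"gripper":-1},{"xyz":[0,0,0],"delta_rot":[0,0,0],"gripper":-1}]'
python3 - <<'E'
from h import *
s=get_state();print(s['joint_positions'],s['position'],s['tcp_rot'])
E
```

```text
time_s: 6.7
position: [0.459, 0.3269, 0.098]
tcp_rot: [-3.094, 0.804, -3.085]
ft_force: [-0.3, -0.1, -0.2]
grip_width: 0.0871
finger_force: 0.0
[ 0.12567889  0.19974996 -1.26529464  2.2852956   1.33274482  0.92367454
 -0.44152703] [0.45904251 0.32691003 0.09804538] [-3.09370104  0.80401992 -3.08460635]
```

```bash
python3 -m handwheel '[{"xyz":[5,-1,2],"delta_rot":[-0.024,0,0],"gripper":-1},{"xyz":[5,-1,2],"delta_rot":[-0.023,0,0],"gripper":-1},{"xyz":[5,-1,2],"delta_rot":[0,0,0],"gripper":-1},{"xyz":[0,0,0],"delta_rot":[0,0,0],"gripper":-1}]'
python3 - <<'E'
from h import *
s=get_state();print(s['joint_positions'],s['position'],s['tcp_rot'])
E
```

```text
time_s: 7.03
position: [0.4525, 0.3209, 0.0823]
tcp_rot: [-3.136, 0.806, -3.082]
ft_force: [-0.1, -0.4, -0.2]
grip_width: 0.0872
finger_force: 0.0
[ 0.15523797  0.17010209 -1.26683433  2.34271683  1.38830527  0.83839347
 -0.501968  ] [0.45247965 0.32090133 0.08234182] [-3.1358745   0.80571567 -3.08153809]
```

```bash
python3 -m handwheel '[{"xyz":[0,2,2],"delta_rot":[0,0,0],"gripper":-1},{"xyz":[0,0,0],"delta_rot":[0,0,0],"gripper":0.6},{"xyz":[0,0,0],"delta_rot":[0,0,0],"gripper":0.6},{"xyz":[0,0,0],"delta_rot":[0,0,0],"gripper":0.6},{"xyz":[0,0,0],"delta_rot":[0,0,0],"gripper":0.6}]' 40
python3 -m handwheel '[{"xyz":[0,0,0],"delta_rot":[0,0,0],"gripper":0.6},{"xyz":[0,0,0],"delta_rot":[0,0,0],"gripper":0.6}]' 40
python3 - <<'E'
from h import *
s=get_state();print(s['joint_positions'],s['position'],s['tcp_rot'],s['torque'])
E
```

```text
time_s: 7.45
position: [0.4529, 0.3247, 0.0789]
tcp_rot: [-3.14, 0.8, -3.083]
ft_force: [-0.8, -0.6, -0.2]
grip_width: 0.0683
finger_force: 0.0
time_s: 7.62
position: [0.4529, 0.3245, 0.0788]
tcp_rot: [-3.14, 0.8, -3.083]
ft_force: [-0.2, -0.2, 0.0]
grip_width: 0.0616
finger_force: 40.0
[ 0.14347171  0.19551525 -1.26035649  2.33713902  1.40407212  0.85203051
 -0.51012934] [0.45289176 0.32448046 0.07884173] [-3.1400003   0.80026223 -3.08290356] [ 0.06246052  0.6712002  -0.07469331]
```

```bash
python3 -m handwheel '[{"xyz":[-7.2,0,-7],"delta_rot":[0,0,0],"gripper":0.6},{"xyz":[-7.2,0,-7],"delta_rot":[0,0,0],"gripper":0.6},{"xyz":[-7.2,0,-7],"delta_rot":[0,0,0],"gripper":0.6}]'
python3 -m handwheel '[{"xyz":[-14.4,0,-14],"delta_rot":[0,0,0],"gripper":0.6},{"xyz":[-14.4,0,-14],"delta_rot":[0,0,0],"gripper":0.6},{"xyz":[-14.4,0,-14],"delta_rot":[0,0,0],"gripper":0.6},{"xyz":[-14.4,0,-14],"delta_rot":[0,0,0],"gripper":0.6},{"xyz":[-14.4,0,-14],"delta_rot":[0,0,0],"gripper":0.6}]'
python3 - <<'E'
from h import *
s=get_state();print(s['joint_positions'],s['position'],s['tcp_rot'],s['torque'])
p,d=capture("top");cv2.imwrite("pics/t2.png",p[150:400,50:350,::-1])
E
```

```text
time_s: 7.87
position: [0.452, 0.3243, 0.108]
tcp_rot: [-3.14, 0.797, -3.083]
ft_force: [-0.2, -0.0, -1.7]
grip_width: 0.0613
finger_force: 40.0
time_s: 8.28
position: [0.4526, 0.3236, 0.2105]
tcp_rot: [-3.139, 0.801, -3.083]
ft_force: [-0.5, 0.0, -0.9]
grip_width: 0.0613
finger_force: 40.0
[-0.02735203 -0.28540742 -0.93386653  2.23072752  0.65773908  0.68040722
  0.19170448] [0.45257308 0.32364022 0.21047716] [-3.1390102   0.8011048  -3.08335866] [-0.01421999  0.97029861 -0.01259114]
```

View pics/t2.png

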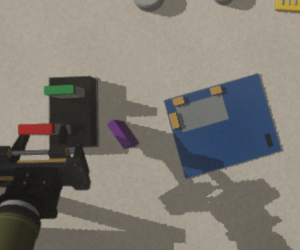

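Cropped top view: the red drive is out of the dock at crop (35,129), held by the gripper. The green drive is still in its slot at (60,90) and the purple block is untouched at (122,134).

```bash
python3 -m handwheel '[{"xyz":[0,0,0],"delta_rot":[0,0.1,0],"gripper":0.6},{"xyz":[0,0,0],"delta_rot":[0,0.1,0],"gripper":0.6},{"xyz":[0,0,0],"delta_rot":[0,0.1,0],"gripper":0.6},{"xyz":[0,0,0],"delta_rot":[0,0.1,0],"gripper":0.6},{"xyz":[0,0,0],"delta_rot":[0,0.1,0],"gripper":0.6}]'
python3 -m handwheel '[{"xyz":[0,0,0],"delta_rot":[0,0.1,0],"gripper":0.6},{"xyz":[0,0,0],"delta_rot":[0,0.1,0],"gripper":0.6},{"xyz":[0,0,0],"delta_rot":[0,0.1,0],"gripper":0.6},{"xyz":[-3,-36,0],"delta_rot":[0,0,0],"gripper":0.6},{"xyz":[-3,-36,0],"delta_rot":[0,0,0],"gripper":0.6}]'
python3 -m handwheel '[{"xyz":[-3,-36,0],"delta_rot":[0,0,0],"gripper":0.6},{"xyz":[-3,-36,0],"delta_rot":[0,0,0],"gripper":0.6},{"xyz":[-3,-36,0],"delta_rot":[0,0,0],"gripper":0.6},{"xyz":[-3,-36,0],"delta_rot":[0,0,0],"gripper":0.6},{"xyz":[-3,-36,0],"delta_rot":[0,0,0],"gripper":0.6}]'
python3 -m handwheel '[{"xyz":[-3,-36,0],"delta_rot":[0,0,0],"gripper":0.6},{"xyz":[0,0,0],"delta_rot":[0,0,0.12],"gripper":0.6},{"xyz":[0,0,0],"delta_rot":[0,0,0.12],"gripper":0.6},{"xyz":[0,0,0],"delta_rot":[0,0,0.12],"gripper":0.6},{"xyz":[0,0,0],"delta_rot":[0,0,0.12],"gripper":0.6}]'
python3 -m handwheel '[{"xyz":[0,0,0],"delta_rot":[0,0,0.12],"gripper":0.6},{"xyz":[0,0,0],"delta_rot":[0,0,0.12],"gripper":0.6},{"xyz":[0,0,0],"delta_rot":[0,0,0.12],"gripper":0.6},{"xyz":[0,0,0],"delta_rot":[0,0,0.12],"gripper":0.6},{"xyz":[0,0,0],"delta_rot":[0,0,0.12],"gripper":0.6}]'
python3 -m handwheel '[{"xyz":[0,0,0],"delta_rot":[0,0,0.12],"gripper":0.6},{"xyz":[0,0,0],"delta_rot":[0,0,0.12],"gripper":0.6}]'
python3 - <<'E'
from h import *
s=get_state();print(s['joint_positions'],s['position'],s['tcp_rot'],s['torque'])
E
```

```text
time_s: 8.75
position: [0.4521, 0.3247, 0.209]
tcp_rot: [-3.14, 0.295, -3.083]
ft_force: [-0.6, 0.6, -2.3]
grip_width: 0.0614
finger_force: 40.0
time_s: 9.17
position: [0.4629, 0.2533, 0.2055]
tcp_rot: [3.141, -0.008, -3.081]
ft_force: [1.2, -0.7, -2.3]
grip_width: 0.0617
finger_force: 40.0
time_s: 9.58
position: [0.4877, 0.0721, 0.2086]
tcp_rot: [-3.14, -0.001, -3.084]
ft_force: [2.0, -0.1, -1.9]
grip_width: 0.0618
finger_force: 40.0
time_s: 10.0
position: [0.4928, 0.0379, 0.2085]
tcp_rot: [-3.139, -0.001, 2.712]
ft_force: [-0.3, -0.5, -2.2]
grip_width: 0.0614
finger_force: 40.0
time_s: 10.42
position: [0.4927, 0.0382, 0.2085]
tcp_rot: [-3.139, 0.001, 2.113]
ft_force: [-0.8, -1.2, -1.9]
grip_width: 0.0617
finger_force: 40.0
time_s: 10.58
position: [0.4927, 0.0382, 0.2085]
tcp_rot: [-3.139, 0.001, 1.873]
ft_force: [-0.5, -0.8, -2.4]
grip_width: 0.0619
finger_force: 40.0
[ 0.24809034  0.01452284 -0.38172417  1.83378458  0.00727924  1.29626406
  0.16654094] [0.49270119 0.03817956 0.20845304] [-3.13942542e+00  1.25096285e-03  1.87292137e+00] [-0.0322559  -0.1829061  -0.01505049]
```

```bash
python3 -m handwheel '[{"xyz":[0,0,0],"delta_rot":[0,0.11,0],"gripper":0.6},{"xyz":[0,0,0],"delta_rot":[0,0.11,0],"gripper":0.6},{"xyz":[0,0,0],"delta_rot":[0,0.11,0],"gripper":0.6},{"xyz":[0,0,0],"delta_rot":[0,0.11,0],"gripper":0.6},{"xyz":[0,0,0],"delta_rot":[0,0.11,0],"gripper":0.6}]'
python3 -m handwheel '[{"xyz":[0,0,0],"delta_rot":[0,0.11,0],"gripper":0.6},{"xyz":[0,0,0],"delta_rot":[0,0.11,0],"gripper":0.6},{"xyz":[0,0,0],"delta_rot":[0,0,0],"gripper":0.6}]'
python3 - <<'E'
from h import *
s=get_state();print(s['joint_positions'],s['position'],s['tcp_rot'],s['torque'])
print(Ro.from_euler('xyz',s['tcp_rot']).as_matrix())
p,d=capture("scene");cv2.imwrite("pics/s2.png",cv2.resize(p[60:280,250:480,::-1],None,fx=2,fy=2))
E
```

```text
time_s: 11.0
position: [0.4936, 0.0376, 0.2096]
tcp_rot: [3.141, -0.552, 1.879]
ft_force: [0.0, 0.8, -2.1]
grip_width: 0.0614
finger_force: 40.0
time_s: 11.25
position: [0.4924, 0.0337, 0.2043]
tcp_rot: [-3.129, -0.774, 1.862]
ft_force: [-0.5, -1.1, -2.8]
grip_width: 0.0615
finger_force: 40.0
[ 0.50318859  0.33213886 -0.23009885  1.69717478 -0.55156022  1.59405395
  0.6882244 ] [0.49241079 0.03367131 0.20425748] [-3.1287657  -0.77352069  1.86208477] [-1.25000137 -0.47794246  0.03433169]
[[-0.20546921  0.95522225 -0.21291514]
 [ 0.68531654  0.29574692  0.66548854]
 [ 0.69865846 -0.00917686 -0.71539649]]
```

View pics/s2.png

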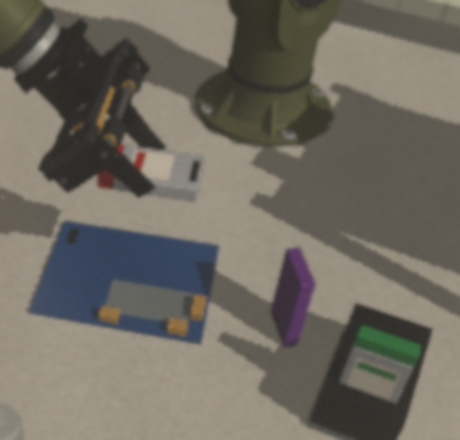

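The zoomed scene view shows the drive held about level at (150,170), plain end toward the end stop and red end in the fingers' side. The plate and its stops at (110,315), (178,325) and (198,307) are free.

```bash
python3 -m handwheel '[{"xyz":[-24,0.3,24.5],"delta_rot":[-0.012,0,0],"gripper":0.6},{"xyz":[-24,0.3,24.5],"delta_rot":[0,0,0],"gripper":0.6},{"xyz":[-24,0.3,24.5],"delta_rot":[0,0,0],"gripper":0.6},{"xyz":[-24,0.3,24.5],"delta_rot":[0,0,0],"gripper":0.6},{"xyz":[-10,0.1,10.3],"delta_rot":[0,0,0],"gripper":0.6}]'
python3 -m handwheel '[{"xyz":[0,0,0],"delta_rot":[0,0,0],"gripper":0.6}]'
python3 - <<'E'
from h import *
s=get_state();print(s['joint_positions'],s['position'],s['tcp_rot'],s['torque'])
P=s['position'][:2]-[.4707,.0006];print(P@[.956,.292],P@[-.292,.956])
p,d=capture("scene");cv2.imwrite("pics/s3.png",cv2.resize(p[60:280,250:480,::-1],None,fx=2,fy=2))
E
```

```text
time_s: 11.72
position: [0.4937, 0.0397, 0.0554]
tcp_rot: [3.134, -0.767, 1.879]
ft_force: [-0.6, -0.2, -1.3]
grip_width: 0.0616
finger_force: 40.0
time_s: 11.8
position: [0.4938, 0.0398, 0.0564]
tcp_rot: [3.135, -0.77, 1.878]
ft_force: [-0.2, 0.2, -1.5]
grip_width: 0.0615
finger_force: 40.0
[ 0.48889697  0.50459009 -0.22602443  1.79766513 -0.53604071  1.3465937
  0.82725787] [0.49375687 0.03980016 0.05637516] [ 3.1349299  -0.76982793  1.87805326] [-0.9887449  -0.42451441  0.05235162]
0.03348881791786707 0.03074275092886423
```

```bash
python3 -m handwheel '[{"xyz":[-13.5,0.2,12],"delta_rot":[0.006,0,0],"gripper":0.6},{"xyz":[-13.5,0.2,12],"delta_rot":[0,0,0],"gripper":0.6},{"xyz":[0,0,0],"delta_rot":[0,0,0],"gripper":0.6}]'
python3 -m handwheel '[{"xyz":[-1.4,0,1.4],"delta_rot":[0,0,0],"gripper":0.6},{"xyz":[0,0,0],"delta_rot":[0,0,0],"gripper":0.6}]'
python3 -m handwheel '[{"xyz":[-1.4,0,1.4],"delta_rot":[0,0,0],"gripper":0.6},{"xyz":[0,0,0],"delta_rot":[0,0,0],"gripper":0.6}]'
python3 - <<'E'
from h import *
s=get_state();print(s['position'],s['tcp_rot'],s['torque'])
P=s['position'][:2]-[.4707,.0006];print(P@[.956,.292],P@[-.292,.956])
p,d=capture("scene");cv2.imwrite("pics/s3.png",cv2.resize(p[100:260,260:420,::-1],None,fx=3,fy=3))
E
```

```text
time_s: 12.1
position: [0.4975, 0.0357, 0.0223]
tcp_rot: [3.135, -0.767, 1.88]
ft_force: [-0.7, -0.5, -1.7]
grip_width: 0.0614
finger_force: 40.0
time_s: 12.27
position: [0.4985, 0.0359, 0.0222]
tcp_rot: [3.132, -0.767, 1.882]
ft_force: [0.5, 0.1, -2.4]
grip_width: 0.0615
finger_force: 40.0
time_s: 12.43
position: [0.4979, 0.0357, 0.0193]
tcp_rot: [3.133, -0.767, 1.881]
ft_force: [-0.2, 0.5, -1.8]
grip_width: 0.0617
finger_force: 40.0
[0.4979452  0.0356525  0.01931312] [ 3.13320543 -0.76744202  1.88091229] [-1.02348808 -0.45197683 -0.01592776]
0.03628174464727216 0.025554592243074756
```

View pics/s3.png

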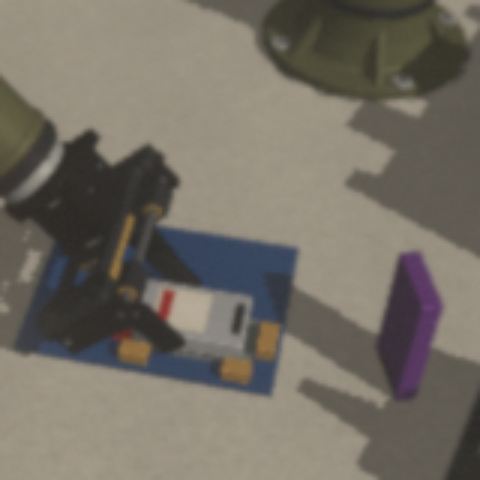

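The view shows the drive level just above the grey rectangle, plain end at (250,320) next to the end stop (267,340), a few mm from the stops.

```bash
python3 -m handwheel '[{"xyz":[-1.4,-1,1.4],"delta_rot":[0.006,0,0],"gripper":0.6},{"xyz":[0,-1,0],"delta_rot":[0,0,0],"gripper":0.6}]'
python3 -m handwheel '[{"xyz":[-1.1,0,1.1],"delta_rot":[0,0,0],"gripper":0.6},{"xyz":[0,0,0],"delta_rot":[0,0,0],"gripper":0.6}]'
python3 -m handwheel '[{"xyz":[-0.7,0,0.7],"delta_rot":[0,0,0],"gripper":0.6},{"xyz":[0,0,0],"delta_rot":[0,0,0],"gripper":0.6}]'
```

```text
time_s: 12.65
position: [0.4955, 0.0351, 0.0164]
tcp_rot: [3.141, -0.768, 1.88]
ft_force: [0.3, -0.4, -1.8]
grip_width: 0.0617
finger_force: 40.0
time_s: 12.82
position: [0.4954, 0.035, 0.0149]
tcp_rot: [3.142, -0.769, 1.879]
ft_force: [-0.4, -1.5, -0.6]
grip_width: 0.0614
finger_force: 40.0
time_s: 12.98
position: [0.4954, 0.0351, 0.0149]
tcp_rot: [3.141, -0.77, 1.879]
ft_force: [-1.8, -1.4, 5.2]
grip_width: 0.0617
finger_force: 40.0
```

```bash
python3 -m handwheel '[{"xyz":[2.3,0,1.4],"delta_rot":[0,0,0],"gripper":0.6},{"xyz":[2.1,0,2.1],"delta_rot":[0,0,0],"gripper":0.6},{"xyz":[0,0,0],"delta_rot":[0,0,0],"gripper":0.6}]' 15
for i in 1; do python3 -m handwheel '[{"xyz":[1.4,0,1.4],"delta_rot":[0,0,0],"gripper":0.6},{"xyz":[0,0,0],"delta_rot":[0,0,0],"gripper":0.6}]'; done
python3 -m handwheel '[{"xyz":[0.7,0,0.7],"delta_rot":[0,0,0],"gripper":0.6},{"xyz":[0,0,0],"delta_rot":[0,0,0],"gripper":0.6}]'
```

```text
time_s: 13.23
position: [0.4942, 0.0408, 0.0149]
tcp_rot: [3.14, -0.769, 1.88]
ft_force: [0.9, -2.8, 3.8]
grip_width: 0.0621
finger_force: 15.0
time_s: 13.4
position: [0.4938, 0.0422, 0.0149]
tcp_rot: [3.14, -0.768, 1.88]
ft_force: [2.1, -2.7, 4.4]
grip_width: 0.0619
finger_force: 15.0
time_s: 13.57
position: [0.4936, 0.0428, 0.0149]
tcp_rot: [3.14, -0.768, 1.88]
ft_force: [1.9, -2.8, 5.4]
grip_width: 0.0619
finger_force: 15.0
```

```bash
python3 -m handwheel '[{"xyz":[0.8,0,0.6],"delta_rot":[0,0,0],"gripper":0.6},{"xyz":[0,0,0],"delta_rot":[0,0,0],"gripper":0.6}]'
python3 -m handwheel '[{"xyz":[0.7,0,0.6],"delta_rot":[0,0,0],"gripper":0.6},{"xyz":[0,0,0],"delta_rot":[0,0,0],"gripper":0.6}]'
python3 -m handwheel '[{"xyz":[0.7,0,0.6],"delta_rot":[0,0,0],"gripper":0.6},{"xyz":[0,0,0],"delta_rot":[0,0,0],"gripper":0.6}]'
python3 -m handwheel '[{"xyz":[0.7,0,0.6],"delta_rot":[0,0,0],"gripper":0.6},{"xyz":[0,0,0],"delta_rot":[0,0,0],"gripper":0.6}]'
```

```text
time_s: 13.73
position: [0.4932, 0.0439, 0.0149]
tcp_rot: [3.14, -0.768, 1.88]
ft_force: [0.3, -3.7, 5.5]
grip_width: 0.0613
finger_force: 15.0
time_s: 13.9
position: [0.4929, 0.0448, 0.0149]
tcp_rot: [3.14, -0.768, 1.88]
ft_force: [1.4, -3.9, 5.2]
grip_width: 0.0619
finger_force: 15.0
time_s: 14.07
position: [0.4928, 0.0452, 0.0149]
tcp_rot: [3.14, -0.767, 1.879]
ft_force: [1.9, -5.0, 4.7]
grip_width: 0.0621
finger_force: 15.0
time_s: 14.23
position: [0.4928, 0.0452, 0.0149]
tcp_rot: [3.14, -0.766, 1.879]
ft_force: [2.2, -6.8, 6.2]
grip_width: 0.062
finger_force: 15.0
```

```bash
python3 -m handwheel '[{"xyz":[0,1.5,0],"delta_rot":[0,0,0],"gripper":0.6},{"xyz":[0,1.5,0],"delta_rot":[0,0,0],"gripper":0.6},{"xyz":[0,0,0],"delta_rot":[0,0,0],"gripper":0.6}]'
python3 -m handwheel '[{"xyz":[0,1,0],"delta_rot":[0,0,0],"gripper":0.6},{"xyz":[0,0,0],"delta_rot":[0,0,0],"gripper":0.6}]'
python3 -m handwheel '[{"xyz":[0,1,0],"delta_rot":[0,0,0],"gripper":0.6},{"xyz":[0,0,0],"delta_rot":[0,0,0],"gripper":0.6}]'
python3 -m handwheel '[{"xyz":[0,1,0],"delta_rot":[0,0,0],"gripper":0.6},{"xyz":[0,0,0],"delta_rot":[0,0,0],"gripper":0.6}]'
```

```text
time_s: 14.48
position: [0.4929, 0.0453, 0.0148]
tcp_rot: [-3.137, -0.768, 1.878]
ft_force: [-5.5, -10.3, 9.5]
grip_width: 0.0619
finger_force: 15.0
time_s: 14.65
position: [0.4929, 0.0453, 0.0147]
tcp_rot: [-3.135, -0.768, 1.877]
ft_force: [-6.4, -11.3, 10.9]
grip_width: 0.0617
finger_force: 15.0
time_s: 14.82
position: [0.493, 0.0453, 0.0147]
tcp_rot: [-3.133, -0.769, 1.876]
ft_force: [-8.4, -12.0, 12.6]
grip_width: 0.0621
finger_force: 15.0
time_s: 14.98
position: [0.493, 0.0454, 0.0146]
tcp_rot: [-3.131, -0.769, 1.876]
ft_force: [-10.0, -13.4, 13.4]
grip_width: 0.062
finger_force: 15.0
```

```bash
python3 -m handwheel '[{"xyz":[0,-2,0],"delta_rot":[-0.01,0,0],"gripper":0.6},{"xyz":[-1.5,-2,-1.5],"delta_rot":[0,0,0],"gripper":0.6},{"xyz":[0.5,0,-0.5],"delta_rot":[0,0,0],"gripper":-0.7},{"xyz":[0,0,0],"delta_rot":[0,0,0],"gripper":-0.7},{"xyz":[0,0,0],"delta_rot":[0,0,0],"gripper":-0.7}]'
python3 -m handwheel '[{"xyz":[0,0,-20],"delta_rot":[0,0,0],"gripper":-0.7},{"xyz":[0,0,-35],"delta_rot":[0,0,0],"gripper":-0.7},{"xyz":[0,0,-40],"delta_rot":[0,0,0],"gripper":-0.7},{"xyz":[0,0,-40],"delta_rot":[0,0,0],"gripper":-0.7},{"xyz":[0,0,0],"delta_rot":[0,0,0],"gripper":-0.7}]'
cat > fit.py <<'E'
from h import *
p,d=capture("top");C=cam("top");np.savez("t3.npz",p=p,d=d)
c=p[225:335,200:340];cv2.imwrite("pics/t%d.png"%int(get_state()["time_s"]*10),cv2.resize(c[:,:,::-1],None,fx=5,fy=5,interpolation=cv2.INTER_CUBIC))
P=bydepth(C,pix(d>0),d[d>0])
Q=(P[:,:2]-[.4707,.0006])@np.array([[.956,-.292],[.292,.956]])
k=(P[:,2]>.021)&(P[:,2]<.032)&(Q[:,0]>-30)&(Q[:,0]>-.05)&(abs(Q[:,0])<.095)&(abs(Q[:,1])<.12)
r=cv2.minAreaRect((Q[k]*1000).astype(np.float32));print(k.sum(),"drive in plate mm",r)
E
python3 fit.py
```

```text
time_s: 15.4
position: [0.494, 0.0462, 0.015]
tcp_rot: [3.131, -0.769, 1.88]
ft_force: [0.5, 0.5, 0.1]
grip_width: 0.0714
finger_force: 0.0
time_s: 15.82
position: [0.5259, -0.0509, 0.1164]
tcp_rot: [3.122, -0.76, 1.879]
ft_force: [0.2, -1.0, 0.4]
grip_width: 0.0739
finger_force: 0.0
1304 drive in plate mm ((44.503719329833984, 42.6710205078125), (82.28466033935547, 125.68399810791016), 0.4488166272640228)
```

```bash
ls pics; cp pics/t158.png pics/view.png 2>/dev/null || cp $(ls -t pics/t1*.png|head -1) pics/view.png
```

```text
s2.png
s3.png
scene.png
t158.png
t2.png
top.png
w1.png
w2.png
```

View pics/view.png

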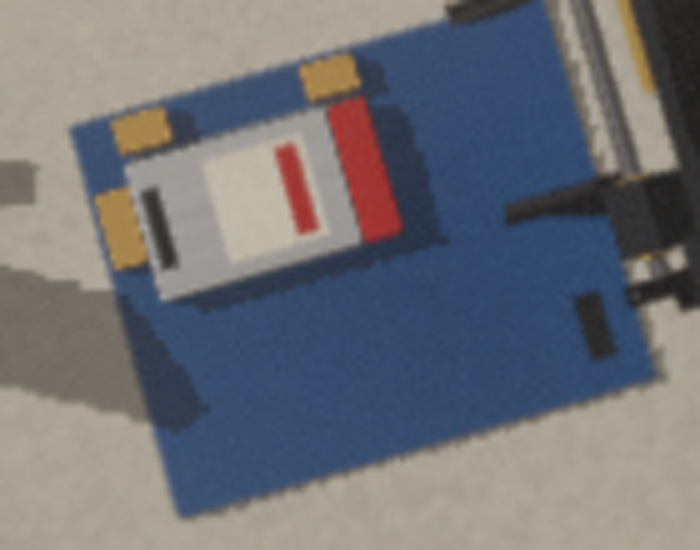

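The drive lies on the plate at view (265,195), red end to the right. It touches the end stop at (120,230) and is near the block at (330,78). A small gap shows at the left block (142,130), so it is slightly rotated.

```bash
cat > fit2.py <<'E'
from h import *
def run(p):
    C=cam("top")
    h=cv2.cvtColor(p,cv2.COLOR_RGB2HSV);roi=np.zeros(h.shape[:2],bool);roi[236:292,219:288]=1
    b=(h[...,0]>95)&(h[...,0]<130)&(h[...,1]>70);br=(h[...,0]>10)&(h[...,0]<28)&(h[...,1]>90)
    pl=lambda uv,z:(onplane(C,uv,z)[:,:2]-[.4707,.0006])@np.array([[.956,-.292],[.292,.956]])*1000
    m=(roi&~b&~br).astype(np.uint8);m=cv2.morphologyEx(m,cv2.MORPH_OPEN,np.ones((5,5)))
    n,l,st,_=cv2.connectedComponentsWithStats(m);i=1+st[1:,4].argmax()
    q=pl(pix(l==i),.026)
    print("drive",st[i,4],cv2.minAreaRect(q.astype(np.float32)))
    # +x edge by bins of y
    for a in range(-20,90,15):
        k=abs(q[:,1]-a)<5
        if k.sum()>5: print(a,round(q[k,0].max(),1),round(q[k,0].min(),1),end=" | ")
    print("ymax",np.percentile(q[:,1],99.5))
    for mm in blobs(p,*COL["brass"]):
        if mm.sum()<400:
            w=pl(pix(mm),.020);print("brass",w.min(0),w.max(0))
if __name__=="__main__": run(np.load("t3.npz")["p"])
E
python3 fit2.py
```

```text
drive 1583 ((35.71574020385742, 34.695960998535156), (112.9029312133789, 68.94235229492188), 89.91181182861328)
-20 65.5 2.1 | -5 68.5 1.8 | 10 67.6 1.8 | 25 67.3 1.6 | 40 67.3 1.6 | 55 69.0 1.9 | 70 68.7 1.3 | 85 69.3 2.8 | ymax 89.66946548388329
brass [  34.40247475 -144.56929742] [ 129.12350266 -136.02760356]
brass [ 70.22016363 -18.96978804] [85.07404836  3.38094002]
brass [70.39476524 66.91020112] [84.93063513 89.18467733]
brass [22.60299073 91.18168031] [ 55.30771698 105.32959285]
```

```bash
python3 -m handwheel '[{"xyz":[0,0,0],"delta_rot":[0.02,-0.11,0],"gripper":-0.75},{"xyz":[0,0,0],"delta_rot":[0,-0.11,0],"gripper":-0.75},{"xyz":[0,0,0],"delta_rot":[0,-0.11,0],"gripper":-0.75},{"xyz":[0,0,0],"delta_rot":[0,-0.11,0],"gripper":-0.75},{"xyz":[0,0,0],"delta_rot":[0,-0.11,0],"gripper":-0.75}]'
python3 -m handwheel '[{"xyz":[0,0,0],"delta_rot":[0,-0.11,0],"gripper":-0.75},{"xyz":[0,0,0],"delta_rot":[0,-0.1,0.011],"gripper":-0.75},{"xyz":[33,-0.5,0],"delta_rot":[0,0,0],"gripper":-0.75},{"xyz":[33,-0.5,0],"delta_rot":[0,0,0],"gripper":-0.75},{"xyz":[32,-0.5,0],"delta_rot":[0,0,0],"gripper":-0.75}]'
cat > st.py <<'E'
from h import *
s=get_state();P=(s['position'][:2]-[.4707,.0006])@np.array([[.956,-.292],[.292,.956]])*1000
F=s['ft_force'][:2]@np.array([[.956,-.292],[.292,.956]])
print("plate",P.round(1),"z",s['position'][2].round(4),"rot",s['tcp_rot'].round(3),"Fplate",F.round(1),s['ft_force'][2].round(1),"w",s['grip_width'],s['finger_force'])
E
python3 -m handwheel '[{"xyz":[0,0,0],"delta_rot":[0,0,0],"gripper":-0.75}]' >/dev/null; python3 st.py
```

```text
time_s: 16.28
position: [0.5212, -0.0432, 0.1119]
tcp_rot: [-3.135, -0.214, 1.885]
ft_force: [-0.0, 0.8, 0.5]
grip_width: 0.0762
finger_force: 0.0
time_s: 16.7
position: [0.4885, 0.0516, 0.112]
tcp_rot: [-3.132, -0.009, 1.877]
ft_force: [0.5, 1.2, 0.4]
grip_width: 0.0764
finger_force: 0.0
plate [32.3 49.5] z 0.1121 rot [-3.131 -0.013  1.886] Fplate [-0.   0.4] -0.4 w 0.07602654755410505 0.0
```

```bash
python3 -m handwheel '[{"xyz":[-16.5,2,0],"delta_rot":[-0.01,-0.013,0.019],"gripper":-0.75},{"xyz":[0,0,25],"delta_rot":[0,0,0],"gripper":-0.75},{"xyz":[0,0,25],"delta_rot":[0,0,0],"gripper":-0.75},{"xyz":[0,0,20],"delta_rot":[0,0,0],"gripper":-0.75},{"xyz":[0,0,0],"delta_rot":[0,0,0],"gripper":-0.75}]'>/dev/null; python3 st.py
```

```text
plate [31.1 23.5] z 0.0382 rot [-3.134e+00  3.000e-03  1.855e+00] Fplate [-0.9  0.7] 0.0 w 0.07588481360874108 0.0
```

```bash
python3 -m handwheel '[{"xyz":[10,4,0],"delta_rot":[-0.007,0,-0.013],"gripper":-0.75},{"xyz":[0,0,0],"delta_rot":[0,0,0],"gripper":-0.75},{"xyz":[0,0,13],"delta_rot":[0,0,0],"gripper":-0.75},{"xyz":[0,0,13],"delta_rot":[0,0,0],"gripper":-0.75},{"xyz":[0,0,0],"delta_rot":[0,0,0],"gripper":-0.75}]'>/dev/null; python3 st.py
```

```text
plate [40.  33.5] z 0.0171 rot [3.133 0.005 1.869] Fplate [-0.7  0.4] -0.2 w 0.07626678383243708 0.0
```

```bash
python3 -m handwheel '[{"xyz":[0,0,7],"delta_rot":[0.008,0,0],"gripper":-0.75},{"xyz":[0,1.5,0],"delta_rot":[0,0,0],"gripper":-0.75},{"xyz":[0,1.5,0],"delta_rot":[0,0,0],"gripper":-0.75},{"xyz":[0,0,0],"delta_rot":[0,0,0],"gripper":-0.75}]'>/dev/null; python3 st.py
python3 -m handwheel '[{"xyz":[0,1.5,0],"delta_rot":[0,0,0],"gripper":-0.75},{"xyz":[0,0,0],"delta_rot":[0,0,0],"gripper":-0.75}]'>/dev/null; python3 st.py
python3 -m handwheel '[{"xyz":[0,1,0],"delta_rot":[0,0,0],"gripper":-0.75},{"xyz":[0,0,0],"delta_rot":[0,0,0],"gripper":-0.75}]'>/dev/null; python3 st.py
```

```text
plate [43.5 33.1] z 0.0106 rot [3.14  0.005 1.868] Fplate [0.7 0.3] 0.1 w 0.07596667639591503 0.0
plate [44.3 33.1] z 0.0103 rot [3.141 0.005 1.868] Fplate [-1.2 -0.4] 1.1 w 0.07594687151705069 0.5169069953262806
plate [45.1 33.1] z 0.01 rot [3.141 0.005 1.868] Fplate [-1.7  0.4] 1.3 w 0.07607359980622419 0.7528715394437313
```

```bash
python3 -m handwheel '[{"xyz":[0,1,0],"delta_rot":[0,0,0],"gripper":-0.75},{"xyz":[0,0,0],"delta_rot":[0,0,0],"gripper":-0.75}]'>/dev/null; python3 st.py
python3 -m handwheel '[{"xyz":[0,1,0],"delta_rot":[0,0,0],"gripper":-0.75},{"xyz":[0,0,0],"delta_rot":[0,0,0],"gripper":-0.75}]'>/dev/null; python3 st.py
python3 -m handwheel '[{"xyz":[0,1,0],"delta_rot":[0,0,0],"gripper":-0.75},{"xyz":[0,0,0],"delta_rot":[0,0,0],"gripper":-0.75}]'>/dev/null; python3 st.py
```

```text
plate [46.3 33.1] z 0.01 rot [3.141 0.005 1.868] Fplate [-1.  -0.2] 0.7 w 0.07596328068409722 0.7208093628287315
plate [46.6 33.1] z 0.0098 rot [-3.141  0.005  1.868] Fplate [-4.  -0.2] 2.9 w 0.07591008935941897 1.713056042790413
plate [46.6 33.1] z 0.0097 rot [-3.139  0.005  1.868] Fplate [-5.5 -0.3] 5.2 w 0.07666735445091616 2.837946340441704
```

```bash
python3 -m handwheel '[{"xyz":[0,1.5,-1.5],"delta_rot":[0,0,0],"gripper":-0.75},{"xyz":[0,0,0],"delta_rot":[0,0,0],"gripper":-0.75}]'>/dev/null; python3 st.py
python3 -m handwheel '[{"xyz":[0,-6,0],"delta_rot":[0,0,0],"gripper":-0.75},{"xyz":[0,-4,0],"delta_rot":[0,0,0],"gripper":-0.75},{"xyz":[0,0,0],"delta_rot":[0,0,0],"gripper":-0.75}]'>/dev/null; python3 st.py
```

```text
plate [46.6 33. ] z 0.0102 rot [-3.136  0.004  1.868] Fplate [-6.  -1.1] -0.7 w 0.07652652927690047 3.089902549982071
plate [39.8 33.1] z 0.0117 rot [3.14  0.005 1.868] Fplate [-0.2 -0.2] -0.4 w 0.0763546832525017 0.0
```

Now a light grip at the centre and a push along +y.

```bash
python3 -m handwheel '[{"xyz":[0,0,0],"delta_rot":[0,0,0],"gripper":0.6},{"xyz":[0,0,0],"delta_rot":[0,0,0],"gripper":0.6},{"xyz":[0,0,0],"delta_rot":[0,0,0],"gripper":0.6},{"xyz":[0,0,0],"delta_rot":[0,0,0],"gripper":0.6}]' 10 >/dev/null; python3 st.py
python3 -m handwheel '[{"xyz":[1,0,0],"delta_rot":[0,0,0],"gripper":0.6},{"xyz":[1,0,0],"delta_rot":[0,0,0],"gripper":0.6},{"xyz":[0,0,0],"delta_rot":[0,0,0],"gripper":0.6}]'>/dev/null; python3 st.py
python3 -m handwheel '[{"xyz":[1,0.5,0],"delta_rot":[0,0,0],"gripper":0.6},{"xyz":[1,0.5,0],"delta_rot":[0,0,0],"gripper":0.6},{"xyz":[0,0,0],"delta_rot":[0,0,0],"gripper":0.6}]'>/dev/null; python3 st.py
```

```text
plate [39.5 33.1] z 0.0117 rot [-3.141  0.005  1.868] Fplate [-1.8 -0.1] 2.3 w 0.06209472832904409 10.00058501958847
plate [39.5 33.5] z 0.0117 rot [3.141 0.007 1.868] Fplate [-2.4 -4.8] 2.5 w 0.06206048901990207 10.002468824386597
plate [39.5 33.6] z 0.0116 rot [-3.14   0.009  1.867] Fplate [-5.4 -7.4] 4.8 w 0.06162273054157906 10.010942369699478
```

```bash
python3 -m handwheel '[{"xyz":[0,0,0],"delta_rot":[0,0,0],"gripper":-0.75},{"xyz":[0,0,0],"delta_rot":[0,0,0],"gripper":-0.75},{"xyz":[0,0,0],"delta_rot":[0,0,0],"gripper":-0.75},{"xyz":[0,0,0],"delta_rot":[0,0,0],"gripper":-0.75}]' >/dev/null; python3 st.py
python3 -m handwheel '[{"xyz":[0,0,-15],"delta_rot":[0,0,0],"gripper":-0.75},{"xyz":[0,0,-35],"delta_rot":[0,0,0],"gripper":-0.75},{"xyz":[-20,0,-30],"delta_rot":[0,0,0],"gripper":-0.75},{"xyz":[-40,0,0],"delta_rot":[0,0,0],"gripper":-0.75},{"xyz":[-40,0,0],"delta_rot":[0,0,0],"gripper":-0.75}]' >/dev/null
python3 -m handwheel '[{"xyz":[-40,0,0],"delta_rot":[0,0,0],"gripper":-0.75},{"xyz":[-40,0,0],"delta_rot":[0,0,0],"gripper":-0.75},{"xyz":[0,0,0],"delta_rot":[0,0,0],"gripper":-0.75},{"xyz":[0,0,0],"delta_rot":[0,0,0],"gripper":-0.75},{"xyz":[0,0,0],"delta_rot":[0,0,0],"gripper":-0.75}]' >/dev/null
python3 st.py; python3 fit.py; python3 fit2.py; python3 -c "print(__import__('h').get_state()['time_s'])"; cp $(ls -t pics/t*.png|head -1) pics/view2.png
```

```text
plate [41.2 37.9] z 0.0115 rot [3.14  0.004 1.869] Fplate [ 0.7 -0.4] -0.4 w 0.07461907432816937 0.0
plate [  41.2 -141.3] z 0.0919 rot [3.141e+00 3.000e-03 1.869e+00] Fplate [-0.3  0.7] -0.3 w 0.07620680978375907 0.0
1304 drive in plate mm ((46.39576721191406, 40.047611236572266), (120.95660400390625, 76.54905700683594), 89.09461212158203)
drive 1524 ((39.71724319458008, 34.693050384521484), (66.56936645507812, 113.0518569946289), 0.13119879364967346)
-20 68.2 6.9 | -5 70.0 6.6 | 10 70.6 6.6 | 25 70.6 6.6 | 40 70.6 6.6 | 55 71.1 6.6 | 70 72.9 6.6 | 85 70.5 7.5 | ymax 90.13428189553952
brass [ 70.22016363 -19.26566334] [85.07404836  3.38094002]
brass [71.62402273 66.91020112] [84.93063513 89.18467733]
brass [22.60299073 91.18168031] [ 54.70969185 105.32959285]
21.25
```

View pics/view2.png

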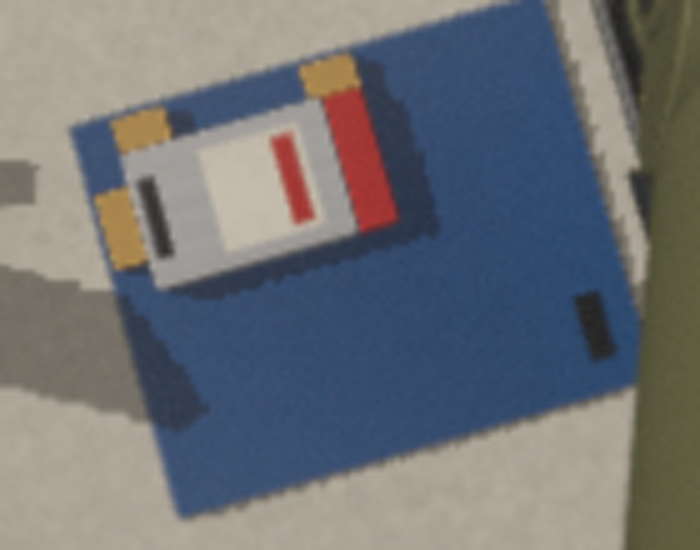

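The drive now lies flush with both side blocks (142,128), (330,77) and the end block (120,230), and it is square. The fit gives its centre at (39.7, 34.7) with 0.1° of error.

```bash
python3 -m handwheel '[{"xyz":[0,0,0],"delta_rot":[0,0,0],"gripper":-0.75},{"xyz":[0,0,0],"delta_rot":[0,0,0],"gripper":-0.75},{"xyz":[0,0,0],"delta_rot":[0,0,0],"gripper":-0.75},{"xyz":[0,0,0],"delta_rot":[0,0,0],"gripper":-0.75},{"xyz":[0,0,0],"delta_rot":[0,0,0],"gripper":-0.75}]' >/dev/null
python3 -m handwheel '[{"xyz":[35,0,0],"delta_rot":[0,0,0],"gripper":-0.75},{"xyz":[35,0,0],"delta_rot":[0,0,0],"gripper":-0.75},{"xyz":[35,-0.5,0],"delta_rot":[0,0,0],"gripper":-0.75},{"xyz":[35,-0.5,0],"delta_rot":[0,0,0],"gripper":-0.75},{"xyz":[35,-0.5,0],"delta_rot":[0,0,0],"gripper":-0.75}]' >/dev/null
python3 -m handwheel '[{"xyz":[0,0,20],"delta_rot":[0,0,0],"gripper":-0.75},{"xyz":[0,0,20],"delta_rot":[0,0,0],"gripper":-0.75},{"xyz":[0,0,5],"delta_rot":[0,0,0],"gripper":-0.75},{"xyz":[0,0,0],"delta_rot":[0,0,0],"gripper":-0.75}]' >/dev/null; python3 st.py
```

```text
plate [37.7 32.5] z 0.0451 rot [-3.139  0.004  1.868] Fplate [-0.2  0.4] 0.0 w 0.07615476195878572 0.0
```

```bash
python3 -m handwheel '[{"xyz":[2,1.8,0],"delta_rot":[0,0,0],"gripper":-0.75},{"xyz":[0,0,16],"delta_rot":[0,0,0],"gripper":-0.75},{"xyz":[0,0,16],"delta_rot":[0,0,0],"gripper":-0.75},{"xyz":[0,0,0],"delta_rot":[0,0,0],"gripper":-0.75}]' >/dev/null; python3 st.py
python3 -m handwheel '[{"xyz":[0,0,1.5],"delta_rot":[0,0,0],"gripper":-0.75},{"xyz":[0,0,0],"delta_rot":[0,0,0],"gripper":-0.75}]' >/dev/null; python3 st.py
```

```text
plate [40.  33.9] z 0.0133 rot [-3.14   0.004  1.867] Fplate [-0.4 -0.5] -0.3 w 0.07597959174333284 0.0
plate [41.9 33.8] z 0.014 rot [3.14  0.005 1.868] Fplate [-0.5 -0.6] 0.9 w 0.0761123728839734 0.0
```

```bash
python3 -m handwheel '[{"xyz":[0,-1,1],"delta_rot":[0,0,0],"gripper":0.6},{"xyz":[0,0,0],"delta_rot":[0,0,0],"gripper":0.6},{"xyz":[0,0,0],"delta_rot":[0,0,0],"gripper":0.6},{"xyz":[0,0,0],"delta_rot":[0,0,0],"gripper":0.6}]' 40 >/dev/null; python3 st.py
python3 -m handwheel '[{"xyz":[0,0,-10],"delta_rot":[0,0,0],"gripper":0.6},{"xyz":[0,0,-30],"delta_rot":[0,0,0],"gripper":0.6},{"xyz":[0,0,-35],"delta_rot":[0,0,0],"gripper":0.6},{"xyz":[0,0,-35],"delta_rot":[0,0,0],"gripper":0.6},{"xyz":[0,0,-35],"delta_rot":[0,0,0],"gripper":0.6}]' >/dev/null; python3 st.py
python3 fit.py
```

```text
plate [39.6 33.9] z 0.0125 rot [-3.141  0.005  1.868] Fplate [-2.9  0.5] 4.1 w 0.06167139346426278 40.00099539756775
plate [39.7 35.2] z 0.159 rot [3.141 0.004 1.869] Fplate [-0.2 -1.2] -1.4 w 0.06136210876924221 39.99909996986389
0 drive in plate mm ((0.0, 0.0), (0.0, 0.0), 0.0)
```

```bash
python3 -m handwheel '[{"xyz":[-36,-8,0],"delta_rot":[0,0,0],"gripper":0.6},{"xyz":[-36,-8,0],"delta_rot":[0,0,0],"gripper":0.6},{"xyz":[-36,-8,0],"delta_rot":[0,0,0],"gripper":0.6},{"xyz":[-36,-8,0],"delta_rot":[0,0,0],"gripper":0.6},{"xyz":[-36,-8,0],"delta_rot":[0,0,0],"gripper":0.6}]' >/dev/null
python3 -m handwheel '[{"xyz":[-36,-8,0],"delta_rot":[0,0,0],"gripper":0.6},{"xyz":[-36,-8,0],"delta_rot":[0,0,0],"gripper":0.6},{"xyz":[-36,-8,0],"delta_rot":[0,0,0],"gripper":0.6},{"xyz":[-36,-8,0],"delta_rot":[0,0,0],"gripper":0.6},{"xyz":[-36,-8,0],"delta_rot":[0,0,0.04],"gripper":0.6}]'
python3 -m handwheel '[{"xyz":[0,0,0],"delta_rot":[0,0,0.045],"gripper":0.6},{"xyz":[0,0,0],"delta_rot":[0,0,0],"gripper":0.6}]'
```

```text
time_s: 24.55
position: [0.5278, -0.3236, 0.1588]
tcp_rot: [3.14, 0.005, 1.828]
ft_force: [1.4, 0.5, -1.7]
grip_width: 0.0617
finger_force: 40.0
time_s: 24.72
position: [0.5267, -0.3253, 0.1583]
tcp_rot: [3.141, 0.005, 1.777]
ft_force: [0.6, 0.6, -2.8]
grip_width: 0.0617
finger_force: 40.0
```

```bash
python3 -m handwheel '[{"xyz":[0,0,30],"delta_rot":[0,0,0],"gripper":0.6},{"xyz":[0,0,30],"delta_rot":[0,0,0],"gripper":0.6},{"xyz":[0,0,30],"delta_rot":[0,0,0],"gripper":0.6},{"xyz":[0,0,28],"delta_rot":[0,0,0],"gripper":0.6},{"xyz":[0,0,0],"delta_rot":[0,0,0],"gripper":0.6}]'
python3 -m handwheel '[{"xyz":[0,0,0],"delta_rot":[0,0,0],"gripper":-0.9},{"xyz":[0,0,0],"delta_rot":[0,0,0],"gripper":-0.9},{"xyz":[0,0,0],"delta_rot":[0,0,0],"gripper":-0.9},{"xyz":[0,0,0],"delta_rot":[0,0,0],"gripper":-0.9},{"xyz":[0,0,-15],"delta_rot":[0,0,0],"gripper":-0.9}]'
python3 -m handwheel '[{"xyz":[0,0,-35],"delta_rot":[0,0,0],"gripper":-0.9},{"xyz":[0,0,-40],"delta_rot":[0,0,0],"gripper":-0.9},{"xyz":[0,0,-40],"delta_rot":[0,0,0],"gripper":-0.9},{"xyz":[0,0,-40],"delta_rot":[0,0,0],"gripper":-0.9},{"xyz":[0,0,0],"delta_rot":[0,0,0],"gripper":-0.9}]'
python3 - <<'E'
from h import *
np.set_printoptions(precision=3,suppress=True)
s=get_state();p,d=capture("wrist");C=cam("wrist",s)
for m in blobs(p,*COL["red"]):
    k=m&(d>0);print("wrist red",bydepth(C,pix(k),d[k]).mean(0))
p,d=capture("top");C=cam("top");q=np.load("top.npz")["p"]
for n in("green","purple"):
    for f in (q,p):
        for m in blobs(f,*COL[n]): print(n,pix(m).mean(0))
D=np.abs(p.astype(int)-q).max(2)>50
for n,(a,b,c,e) in dict(mb=(120,165,175,235),ms=(120,165,255,300),case=(125,168,320,385)).items(): print(n,D[a:b,c:e].sum())
for m in blobs(p,*COL["red"],15): print("red",pix(m).mean(0),m.sum())
E
```

```text
time_s: 25.13
position: [0.5242, -0.3183, 0.0344]
tcp_rot: [-3.135, -0.004, 1.786]
ft_force: [-1.8, 0.9, -2.9]
grip_width: 0.0618
finger_force: 40.0
time_s: 25.55
position: [0.5272, -0.3219, 0.055]
tcp_rot: [-3.141, 0.003, 1.784]
ft_force: [-0.1, 0.3, -0.4]
grip_width: 0.0808
finger_force: 0.0
time_s: 25.97
position: [0.5322, -0.3245, 0.2226]
tcp_rot: [3.127, 0.016, 1.783]
ft_force: [-0.1, -1.6, 1.4]
grip_width: 0.0822
finger_force: 0.0
wrist red [ 0.53  -0.335  0.027]
wrist red [ 0.536 -0.365  0.025]
green [108.916 239.308]
green [109.046 239.329]
purple [169.41  283.278]
purple [169.093 283.305]
mb 0
ms 0
case 0
red [436.482 246.781] 224
red [423.547 249.566] 53
```

The drive lies flat in the crate with its top at about 0.026 m. The bystanders, the purple block and the good drive have not moved.

```bash
python3 -c "
from plant import *
print(close_job())"
```

```text
the job is handed in; nothing more can be done
None
```

The failed drive was laid snug and square against all three stops on the reader plate and left free for over a second. It now lies in the reject crate, the good drive and bystanders haven't moved, and I handed the job in at about 26 s.

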